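# Wind up the garage shelf timer

## Task

Wind the clockwork timer on the shelf fully: turn the key on its top clockwise (seen from above), in as many part turns and fresh grips as it takes, until you feel it come up against its stop, then let go and leave it wound. The key is brittle plastic, so grip it gently, and do not force it at the stop: its box should hardly twist on its rubber mounts. Leave the other things on the shelf alone.

Things in the scene. Friction and masses are not known exactly. Their poses are not given: they have to be found in the camera images.
- timer: Clockwork shop timer: grey painted steel box 90 (x) x 130 (y) mm, top 70 mm above the shelf, white round dial on its front (-x), on four rubber mounts on a steel plate 110 x 170 x 4 mm screwed to the shelf. Origin: centre of the plate's underside; z up. The winding key stands on the middle of its top, on the vertical axis through the origin.
- key_grip (a point): Centre of the key's grip, on its axis, 102 mm above the shelf; the frame turns with the key, z up. Grip: brittle grey plastic, 4 upright lobes of radius 6 at (+-12, +-12) mm, so square, 36 mm across flats (along x or y), 46 across corners, 24 high (90 to 114 mm above the shelf), 20 mm clear above the box. Stands a grip of 20 N, not much more; 10 to 15 N is enough.
- key (a joint): Turn of the key relative to the timer's box, rad; grows clockwise seen from above as the spring is wound. Takes 0.05 to 0.1 N m, rising. It stays where it is let go; turning it back unwinds it. It starts partly wound, about a full turn or a little less from its hard stop; the stop must be felt: its reading is not known beforehand.
- housing (a joint): Twist of the timer's box on its rubber mounts about the key's axis, rad; 0 at rest, grows clockwise, about 0.67 rad per N m put on the key: 0.03 to 0.06 while winding, more once the key is at its stop. Forced beyond 0.3 the mounts tear.
- mug: White ceramic mug, 82 mm diameter, 95 high, handle to its +y, a wooden stir stick stands in it up to 150 mm high. Origin: centre of its underside. A bystander.
- case: Grey plastic wheel lock key case, 75 x 115 x 44 high mm, with a black snap latch on its front. Origin: centre of its underside. A bystander.
- nuts: Four chrome wheel nuts in a row along y on a black rubber strip 34 x 170 x 8 mm, 40 mm high in all. Origin: centre of its underside. A bystander.
- wrench: Blue aluminium lug wrench handle with a steel socket end, lying along y, 300 mm long, 27 mm high. Origin: on its underside, near the middle. A bystander.
Things that resemble listed ones, but are neither listed nor needed, are in the scene too. Leave any green, orange or purple look-alike of the timer alone.

How it is judged (in metres and radians):
On the way, in this order (a step that is already met when the one before it is completed fails the run):
1. the key has been wound about half of the way (value of joint key above 3.2 rad), for 0.1 s.
2. the key has been wound up to its stop (value of joint key above 6.15 rad), for 0.2 s.
At the end, for the whole second after the job is handed in: The key is wound to within 0.3 rad of its stop and stays there, at rest and let go, the timer's box back at rest on its mounts (within 0.05 rad); mug, case, nuts and wrench are within 20 mm of where they were (value of joint key above 6.1 rad and velocity of joint key between -0.05 and 0.05 rad/s and distance of each of mug, case, nuts, wrench from where it was at the start of the episode below 0.02 m and value of joint housing between -0.05 and 0.05 rad); the robot touches nothing.
It fails at once if the key or timer is squeezed or pushed harder than the plastic stands (contact force between the fingers and timer above 50 N).
It fails at once if the key is forced: the timer's box is twisted hard on its mounts (value of joint housing above 0.3 rad or value of joint housing below -0.3 rad).
It fails at once if a bystander is disturbed (distance of any of mug, case, nuts, wrench from where it was at the start of the episode above 0.02 m).
It also fails if it takes over 72 s, if anything falls off the work surface, if the arm or the gripper's body presses on something with over 40 N, if the wrist force passes 120 N, or if a joint passes its speed limit or range.

## Robot

A 6-joint arm with a two-finger parallel gripper is mounted at the origin on the work surface. World frame = base frame: x ahead of the robot, y to its left, z up, the work surface at z = 0. Lengths are in mm, angles in rad, forces in N, time in s.
With the tool pointing down it reaches from about 300 to 850 mm from the base axis. Payload 4.2 kg.
Tool frame: the origin (TCP) lies on the centre line of the jaws, within the pads' length; the fingertips stand 19 mm ahead of it and the grasp point (between the pads) is the TCP; z points along the fingers, y is the line along which they close (so a half turn about z gives the same grasp; the last joint's range is limited). The gripper opens to 91 mm and grips with 3 to 60 N. Pads are 32 mm wide; open, the fingers measure 118 mm over their backs; the gripper's body (76 mm by 178 mm) begins 60 mm behind the grasp point.
Start: joints at [-1.147, 0.32, 1.565, -0, 1.257, -0.02], TCP at [246.895, -519.311, 232.976] pointing down, gripper open.
Joint ranges: [-3.11, 3.11], [-0.84, 2.01], [0.21, 2.61], [-1.34, 4.49], [0.05, 2.63], [-2.56, 2.56]. Speed limits (rad/s): [2.57, 2.57, 3.14, 3.14, 3.14, 3.14].

## Interface

Orientations are given as a 3x3 rotation matrix whose columns are the frame's x, y, z axes.
In Python, from rig import telemetry, imaging, job gives the robot as it stands. The module is installed in compiled form; this text tells all that it offers.
- The arm moves only by the tool servo_tool, never from a script. Its argument "series" is text: rows parted by semicolons, each of 5 numbers parted by spaces: the shift along the tool's x, y, z in mm, then the turn about the tool's z in degrees, then the closure, from 0 (fully open) to 1 (shut). In form: dx dy dz yaw hand; .... A call has 1 to 10 rows; each row is the pose to reach, as a shift and turn from the pose commanded when the call began, along the tool's axes at that moment; what a row does not reach only later rows make up. A row lasts 1/10 s, in which the tool goes at most 50 mm and 8.59 degrees, less where a joint would pass 70% of its speed; a pose out of reach is approached as far as the arm can. A call with a gripper value outside its range is refused whole. The fingers move at their own pace and stop on an object; the grip force is fixed at half the most. Time passes only in rows, so rows that repeat a pose let the fingers close. It gives the time, the measured TCP pose, the force, the opening and the grip force at its end, in the units of the state.
- telemetry.sense(): the state, without advancing time (a new reading comes with each control period).
- imaging.get_image(name): name is "side" or "top"; returns the picture (384x512x3 uint8, red, green, blue); there is no depth.
- imaging.calibration(name): a dict with "K" (3x3 intrinsics, pixels), "k1" (the pictures are not rectified: a ray, as slopes to the right and down, at radius r is drawn at 1 + k1 r^2 times it, then the intrinsics apply), "R" (3x3) and "t" (3): a world point X has camera coordinates R X + t. Camera axes: x right, y down, z forward; pixel columns grow to the right and rows downward; lengths in mm; the calibration is good to about 2 mm. A picture is of the moment at which its call begins. calibration takes no time and is no camera call.
- job.finish_job(): hands the job in; it is judged then, once.
The state is a dict: "clock": time; "qpos": joint angles; "joint_vel": joint speeds; "effort": joint torques, N m; "position": TCP position; "ee_rot": TCP orientation; "wrist_force": force on the tool from outside, world axes, zero at the start; "moment": the same for the moment, N m; "finger_gap": finger opening in mm; "grip_force": force on a finger pad.
Only numpy, scipy, OpenCV 4.12 (cv2) and the standard library are available. Lean on these libraries where they do the work, as an engineer would, in place of code of your own. Each camera call takes 0.05 s, during which the arm holds its last target. There are 200 camera calls.

## Working session

There is one attempt and no reset: what is moved stays moved. The work goes in short steps, Python scripts to look and compute and a tool call to move; the robot and the scene stay as the last step left them, time stands still between calls to the robot, and variables do not carry over. Pictures are saved under pics/ and viewed, at most 10 in all, crops included, and the job is handed in when it is done.

Besides the shell and the picture viewer there is one more tool, called by a JSON object that holds its "op" and its "data", one argument or row to a line. servo_tool: Moves the arm, as the interface text tells. Its arguments: {"type":"object","properties":{"series":{"type":"string"}},"required":["series"]}

```bash
mkdir -p pics
cat > h.py <<'E'
import numpy as np, cv2
from rig import telemetry, imaging, job
def shot(n,f):
    im=imaging.get_image(n); cv2.imwrite(f,im[:,:,::-1]); return im
def ray(n,u,v):
    c=imaging.calibration(n);K=np.array(c["K"]);R=np.array(c["R"]);t=np.array(c["t"])
    k=c["k1"]; p=np.linalg.solve(K,[u,v,1])[:2]; q=p.copy()
    for _ in range(20): q=p/(1+k*(q@q))
    return -R.T@t, R.T@np.array([q[0],q[1],1])
def onz(n,u,v,z):
    o,d=ray(n,u,v); return o+d*(z-o[2])/d[2]
def proj(n,X):
    c=imaging.calibration(n);K=np.array(c["K"]);x=np.array(c["R"])@X+np.array(c["t"]);s=x[:2]/x[2]
    s=s*(1+c["k1"]*(s@s)); return (K@[s[0],s[1],1])[:2]
E
python3 - <<'E'
from h import *
a=shot("side","pics/s1.png");b=shot("top","pics/t1.png")
s=telemetry.sense();print(s)
for n in("side","top"):
  o,d=ray(n,256,192);print(n,o.round(),d.round(2))
E
```

```text
{'clock': 0.1, 'qpos': array([-1.14699097e+00,  3.20236210e-01,  1.56551812e+00, -1.17122127e-05,
        1.25740199e+00, -1.99965952e-02]), 'joint_vel': array([-0.00030827, -0.00143741, -0.00127684,  0.00139342, -0.00059221,
        0.00041945]), 'effort': array([-4.89023259e-04, -4.13333595e+01, -2.32510471e+01,  7.30078644e-02,
        4.22261423e-02, -5.29012073e-05]), 'position': array([ 246.7236733 , -518.92766075,  232.21470668]), 'ee_rot': array([[ 9.03124181e-01,  4.29378955e-01, -6.53185403e-04],
       [ 4.29379452e-01, -9.03123064e-01,  1.42074696e-03],
       [ 2.01320422e-05, -1.56357532e-03, -9.99998777e-01]]), 'wrist_force': array([ 0.52757792, -0.27204687, -0.36688719]), 'moment': array([ 0.01315319,  0.00839471, -0.03362317]), 'grip_force': 0.0, 'finger_gap': 91.13148406542744}
side [-26. 752. 763.] [ 0.46 -0.68 -0.58]
top [ 370.  -67. 1195.] [ 0.1   0.03 -0.99]
```

View pics/s1.png

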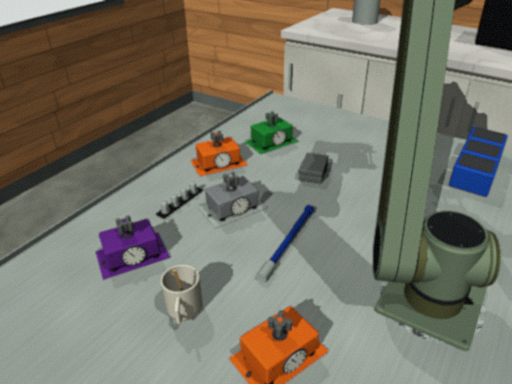

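View pics/t1.png

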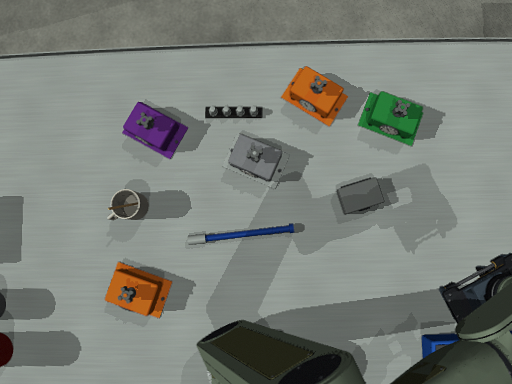

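Candidates for the timer in the top view: grey (255,157), purple (155,128), orange (315,95) and (138,290), green (392,116). The grey case at (360,196) has no key. I choose the grey timer at top (255,157), side (232,197), and check it in one crop.

Run:
```python
from h import *
a=cv2.imread("pics/s1.png");b=cv2.imread("pics/t1.png")
A=cv2.resize(a[160:230,190:275],None,fx=4.6,fy=4.6,interpolation=3)
B=cv2.resize(b[120:190,215:300],None,fx=4.6,fy=4.6,interpolation=3)
cv2.imwrite("pics/c1.png",np.hstack([A,B]))
print(onz("top",257,155,114),onz("side",233,180,114))
g=cv2.cvtColor(b,cv2.COLOR_BGR2GRAY);
for n,u,v,z in(("nuts1",208,112,40),("nuts2",260,112,40),("case",360,196,44),("wr1",190,239,27),("wr2",295,228,27),("or",318,86,114),("gr",402,110,114)): print(n,onz("top",u,v,z).round())
```

```text
[582.18400311 -42.84290737 114.        ] [568.89240485 -19.52740191 114.        ]
nuts1 [728.  98.  40.]
nuts2 [723. -53.  40.]
case [ 472. -327.   44.]
wr1 [363. 154.  27.]
wr2 [ 387. -143.   27.]
or [ 769. -214.  114.]
gr [ 696. -438.  114.]
```

View pics/c1.png

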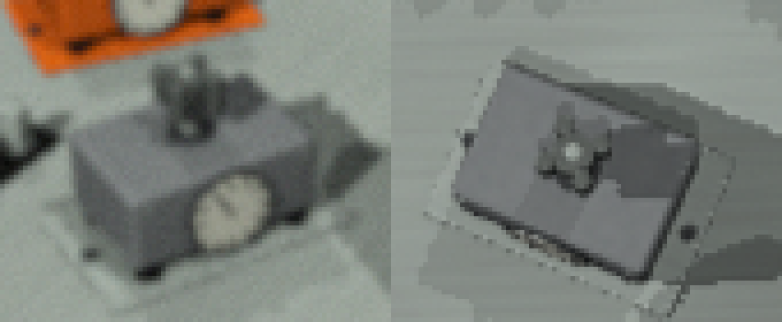

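The crop shows the grey box with a white dial. Its four-lobed key is centred near top pixel (254.6,152.6) and side pixel (231,180). Next I fix the key centre and lobe angle.

Run:
```python
from h import *
from scipy.spatial.transform import Rotation
f=lambda x,y:(215+(x-391)/4.6,120+y/4.6)
L=[(565,111),(604,140),(547,166),(585,186)]
P=np.array([onz("top",*f(*p),114)[:2] for p in L]);print(P.round(1),P.mean(0))
for a,b in((0,3),(2,1)): d=P[a]-P[b];print("diag",np.degrees(np.arctan2(d[1],d[0])),np.hypot(*d))
# two view
o1,d1=ray("top",254.7,152.7);o2,d2=ray("side",190+187/4.6,160+92/4.6)
A=np.c_[d1,-d2];s=np.linalg.lstsq(A,o2-o1,rcond=None)[0]
print(o1+s[0]*d1,o2+s[1]*d2)
# box top corners
C=np.array([onz("top",*f(*p),70)[:2] for p in((508,64),(696,135),(645,278),(458,200))]);print(C.round(1),C.mean(0))
d=C[0]-C[1]+C[3]-C[2];print("box y axis",np.degrees(np.arctan2(d[1],d[0])))
# box dark mask key
b=cv2.imread("pics/t1.png")[135:170,240:272];g=cv2.cvtColor(b,cv2.COLOR_BGR2GRAY);
print(g[3:32,3:28])
```

```text
[[612.1 -32.3]
 [594.3 -54.6]
 [579.8 -21.2]
 [567.5 -43. ]] [588.40964616 -37.78665763]
diag 13.389897979762958 45.85822268757535
diag 113.33916503725773 36.38093166210277
[592.13997942 -36.3640723   96.50089283] [590.7971324  -37.1653639   96.20675155]
[[ 652.1    3.1]
 [ 604.9 -109.7]
 [ 518.7  -76.6]
 [ 569.1   34.7]] [586.21041426 -37.11978673]
box y axis 66.4744000480041
[[119 121 120 121 119 116 109  94  87  86  82  86  95  93  95  94  94  94
   95  97 109 122 121 121 120]
 [118 119 120 119 119 120 120 116 114 103  87  71  62  68  79  81  81  80
   82  81  81  88  88  92 108]
 [118 118 119 119 119 118 119 118 122 121 118 110  92  85  71  72  81  83
   84  83  82  83  82  82  88]
 [119 117 119 118 119 118 117 119 120 121 122 121 119 113  99  84  73  60
   70  83  83  83  82  82  81]
 [120 120 119 119 119 117 117 117 117 103 104 110 122 119 117 114 105  92
   82  65  70  81  81  81  82]
 [121 120 119 117 118 117 117 116 101  99 100 106 121 118 121 120 118 117
  110  95  84  77  77  82  82]
 [120 119 117 118 118 118 120 116  99 101 100 104 121 118 119 118 119 121
  122 119 114 10
[... 1625 characters left out ...]
99  60  55  60  89  98  77  41  80 119
  122 122 121 110  81  83  83]
 [122 121 111 112 111 111 110 112 110 100  82  86  52  48  37  54 110 123
  120 121 115  87  79  82  83]
 [120 113 113 113 112 112 111 110 109 109 109 109  98  61  68 107 121 120
  118 118 118 108  78  79  79]
 [121 111 112 112 113 111 111 111 109 110 111 113 112 105 108 122 122 120
  118 119 119 119 112 113 113]
 [112 111 113 112 111 112 112 111 110 111 112 112 112 113 120 122 121 120
  120 119 118 118 117 117 119]
 [112 114 112 110 110 111 112 112 112 111 111 111 109 111 122 121 121 121
  120 118 119 118 118 118 119]
 [112 113 112 112 111 111 112 112 112 112 112 111 111 119 120 120 120 119
  119 119 118 118 120 118 118]]
```

{"op": "servo_tool", "data": {
  "series": "20 -11 0 -8 0; 60 -34 0 -16 0; 105 -59 0 -24 0; 150 -84 0 -32 0; 195 -109 0 -40 0; 240 -135 0 -48 0; 285 -160 0 -56 0; 330 -185 0 -64 0; 375 -210 0 -72 0; 420 -236 0 -80 0"
}}

```text
clock: 1.1
position: [518.3, -134.5, 232.7]
ee_rot: [[-0.272, 0.962, -0.0], [0.962, 0.272, -0.0], [-0.0, -0.0, -1.0]]
wrist_force: [1.0, -0.0, 0.2]
finger_gap: 91.1
grip_force: 0.0
```

```bash
cat > go.py <<'E'
import sys
from h import *
s=telemetry.sense();R=np.array(s["ee_rot"]);p=np.array(s["position"])
np.set_printoptions(precision=3,suppress=True)
print(s["clock"],"q",s["qpos"],"p",p,"thy",np.degrees(np.arctan2(R[1,1],R[0,1])),"F",s["wrist_force"],"M",s["moment"],"gap",s["finger_gap"],s["grip_force"])
t=np.array([float(a) for a in sys.argv[1:4]]);print("shift",R.T@(t-p))
E
python3 go.py 588 -37 200
```

```text
1.1 q [-0.275  0.258  1.654 -0.     1.23  -0.55 ] p [ 518.3   -134.47   232.724] thy 15.7667724826041 F [ 0.965 -0.018  0.213] M [-0.024 -0.115  0.074] gap 91.05474757599082 0.0
shift [74.867 93.574 32.684]
```

{"op": "servo_tool", "data": {
  "series": "20 25 0 -8 0; 45 55 0 -16 0; 62 76 10 -24 0; 69 84.5 30 -32 0; 69 84.5 55 -40 0; 69 84.5 70 -45 0; 69 84.5 70 -45 0; 69 84.5 70 -45 0"
}}

```text
clock: 1.9
position: [580.8, -47.4, 163.0]
ee_rot: [[-0.869, 0.495, -0.0], [0.495, 0.869, -0.0], [0.0, -0.0, -1.0]]
wrist_force: [0.3, -0.3, -0.3]
finger_gap: 91.0
grip_force: 0.0
```

```bash
python3 go.py 588 -37 104
python3 - <<'E'
from h import *
a=shot("side","pics/s2.png");b=shot("top","pics/t2.png")
A=cv2.resize(cv2.imread("pics/s2.png")[110:240,150:300],None,fx=2.6,fy=2.6,interpolation=3)
B=cv2.resize(cv2.imread("pics/t2.png")[80:210,190:340],None,fx=2.6,fy=2.6,interpolation=3)
cv2.imwrite("pics/c2.png",np.hstack([A,B]))
E
```

```text
1.9 q [-0.101  0.383  1.653 -0.     1.106 -1.154] p [580.755 -47.415 162.991] thy 60.315339470157575 F [ 0.284 -0.306 -0.342] M [ 0.028 -0.105 -0.011] gap 90.9882373420044 0.0
shift [-1.151 12.645 58.989]
```

View pics/c2.png

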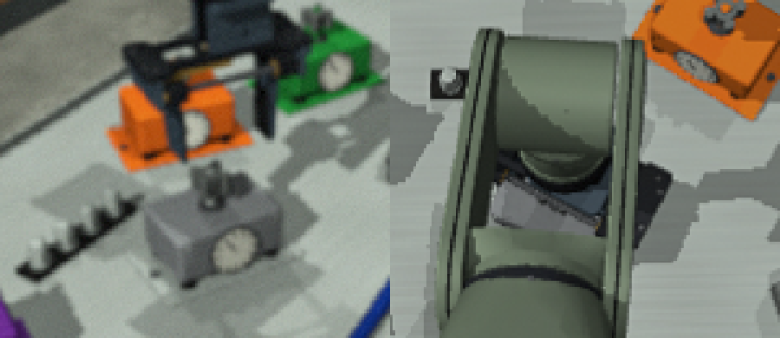

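Side view: the open fingers are above and just behind the grey timer's key (crop ~(210,180)); the top view is hidden by the arm. I shift the remaining 13 mm, then go down.

{"op": "servo_tool", "data": {
  "series": "-1 12.5 0 0 0; -1 12.5 0 0 0; -1 12.5 15 0 0; -1 12.5 30 0 0; -1 12.5 45 0 0; -1 12.5 59 0 0; -1 12.5 59 0 0; -1 12.5 59 0 0; -1 12.5 59 0 0.3; -1 12.5 59 0 0.3"
}}

```text
clock: 3.0
position: [588.3, -37.0, 104.9]
ee_rot: [[-0.87, 0.494, 0.002], [0.494, 0.87, -0.0], [-0.002, 0.001, -1.0]]
wrist_force: [0.1, 0.8, 0.3]
finger_gap: 78.0
grip_force: 0.0
```

```bash
python3 go.py 588 -37 104
python3 - <<'E'
from h import *
a=shot("side","pics/s3.png")
cv2.imwrite("pics/c3.png",cv2.resize(cv2.imread("pics/s3.png")[130:230,180:290],None,fx=5,fy=5,interpolation=3))
print(proj("side",np.array([588,-37,104])),proj("side",np.array([588,-37,70])))
E
```

```text
3.0 q [-0.082  0.447  1.712 -0.     0.981 -1.137] p [588.336 -37.01  104.927] thy 60.42540936431046 F [0.071 0.826 0.341] M [ 0.097 -0.051  0.019] gap 77.9755391667545 0.0
shift [ 0.299 -0.158  0.926]
[231.29065824 178.00597485] [231.86166543 187.98941291]
```

View pics/c3.png

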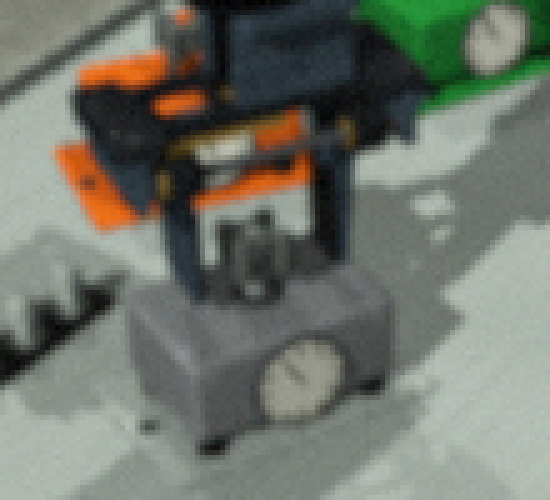

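The crop shows the two fingers on either side of the key (crop ~(255,260)), tips just above the box top. I close slowly.

{"op": "servo_tool", "data": {
  "series": "0 0 0 0 0.45; 0 0 0 0 0.5; 0 0 0 0 0.53; 0 0 0 0 0.55; 0 0 0 0 0.55; 0 0 0 0 0.55"
}}

```text
clock: 3.65
position: [587.9, -36.8, 104.0]
ee_rot: [[-0.87, 0.494, 0.0], [0.494, 0.87, 0.0], [-0.0, 0.0, -1.0]]
wrist_force: [0.0, 0.8, 0.3]
finger_gap: 41.0
grip_force: 0.5
```

```bash
python3 go.py 588 -37 104
```

```text
3.65 q [-0.082  0.448  1.713  0.     0.98  -1.137] p [587.916 -36.846 103.954] thy 60.424712533612514 F [0.039 0.782 0.312] M [ 0.157 -0.196  0.044] gap 41.03029035186432 0.45489734038710594
shift [-0.149 -0.092 -0.046]
```

{"op": "servo_tool", "data": {
  "series": "0 0 0 0 0.57; 0 0 0 0 0.58; 0 0 0 0 0.59; 0 0 0 0 0.59"
}}

```text
clock: 4.05
position: [588.8, -35.7, 104.0]
ee_rot: [[-0.869, 0.494, 0.002], [0.494, 0.869, 0.002], [-0.001, 0.003, -1.0]]
wrist_force: [4.1, 6.2, -1.9]
finger_gap: 37.5
grip_force: 3.2
```

```bash
python3 go.py 588 -37 104
```

```text
4.05 q [-0.081  0.448  1.712  0.003  0.979 -1.137] p [588.794 -35.739 103.981] thy 60.39595602357193 F [ 4.071  6.165 -1.904] M [ 0.978 -0.739  0.036] gap 37.45195780170833 3.217871468514204
shift [ 0.068 -1.488 -0.024]
```

{"op": "servo_tool", "data": {
  "series": "0 1 0 0 0.59; 0 2 0 0 0.59; 0 2 0 0 0.59"
}}

```text
clock: 4.35
position: [588.8, -35.3, 104.0]
ee_rot: [[-0.87, 0.493, 0.0], [0.493, 0.87, -0.0], [-0.0, -0.0, -1.0]]
wrist_force: [1.3, 2.0, -1.4]
finger_gap: 37.1
grip_force: 1.0
```

```bash
python3 go.py 588 -37 104
```

```text
4.35 q [-0.079  0.449  1.711 -0.     0.981 -1.134] p [588.765 -35.322 103.992] thy 60.44142194840708 F [ 1.314  1.961 -1.362] M [ 0.284 -0.396  0.062] gap 37.10489031139374 1.0162319988012314
shift [-0.162 -1.837 -0.007]
```

{"op": "servo_tool", "data": {
  "series": "0 0.5 0 6 0.59; 0 0.5 0 12 0.59; 0 0.5 0 18 0.59; 0 0.5 0 24 0.59; 0 0.5 0 30 0.59"
}}

```text
clock: 4.85
position: [588.9, -34.5, 104.0]
ee_rot: [[-0.503, 0.865, -0.0], [0.865, 0.503, 0.001], [0.001, 0.0, -1.0]]
wrist_force: [0.7, 2.4, -0.6]
finger_gap: 37.2
grip_force: 1.4
```

```bash
python3 go.py 588.8 -35.3 104
```

```text
4.85 q [-0.078  0.449  1.711  0.001  0.982 -0.605] p [588.851 -34.514 103.995] thy 30.170809826703664 F [ 0.71   2.432 -0.634] M [ 0.535 -0.401  0.055] gap 37.22752619382788 1.3558900728821754
shift [-0.654 -0.439 -0.006]
```

{"op": "servo_tool", "data": {
  "series": "0 0 0 8 0.59; 0 0 0 16 0.59; 0 0 0 24 0.59; 0 0 0 32 0.59; 0 0 0 40 0.59; 0 0 0 48 0.59; 0 0 0 56 0.59; 0 0 0 64 0.59; 0 0 0 72 0.59; 0 0 0 80 0.59"
}}

```text
clock: 5.85
position: [589.8, -35.0, 104.3]
ee_rot: [[0.765, 0.644, 0.002], [0.644, -0.765, -0.0], [0.001, 0.002, -1.0]]
wrist_force: [2.3, 1.8, -0.1]
finger_gap: 37.2
grip_force: 2.3
```

```bash
python3 go.py 588.8 -35.3 104
```

```text
5.85 q [-0.079  0.449  1.71  -0.     0.98   0.792] p [589.811 -34.999 104.262] thy -49.90058558895757 F [ 2.302  1.814 -0.072] M [ 0.287 -0.51   0.129] gap 37.225575818476834 2.3133907467126846
shift [-0.968 -0.421  0.259]
```

{"op": "servo_tool", "data": {
  "series": "0 0 0 8 0.59; 0 0 0 16 0.59; 0 0 0 24 0.59; 0 0 0 32 0.59; 0 0 0 40 0.59; 0 0 0 48 0.59; 0 0 0 56 0.59; 0 0 0 64 0.59; 0 0 0 72 0.59; 0 0 0 80 0.59"
}}

```text
clock: 6.85
position: [589.8, -35.3, 104.2]
ee_rot: [[0.767, -0.641, 0.002], [-0.641, -0.767, -0.001], [0.002, -0.001, -1.0]]
wrist_force: [3.7, 0.3, -0.2]
finger_gap: 37.2
grip_force: 3.1
```

```bash
python3 go.py 588.8 -35.3 104
```

```text
6.85 q [-0.079  0.45   1.71  -0.001  0.98   2.189] p [589.779 -35.304 104.236] thy -129.88948570181728 F [ 3.658  0.307 -0.183] M [ 0.182 -0.396  0.045] gap 37.21495559005072 3.12114380300045
shift [-0.754  0.625  0.234]
```

{"op": "servo_tool", "data": {
  "series": "0 0 0 4 0.59; 0 0 0 8 0.59; 0 0 0 8 0.59; 0 0 0 8 0.45; 0 0 0 8 0.2; 0 0 0 8 0; 0 0 0 8 0; 0 0 0 8 0; 0 0 0 8 0"
}}

```text
clock: 7.75
position: [588.8, -34.8, 103.9]
ee_rot: [[0.675, -0.738, -0.0], [-0.738, -0.675, -0.0], [-0.0, 0.0, -1.0]]
wrist_force: [-0.6, -1.1, 0.6]
finger_gap: 82.4
grip_force: 0.0
```

```bash
python3 go.py 588.8 -35.3 104
```

```text
7.75 q [-0.078  0.45   1.711 -0.     0.982  2.322] p [588.844 -34.823 103.925] thy -137.56019539223215 F [-0.587 -1.132  0.583] M [ 0.108 -0.025 -0.007] gap 82.3847219574779 0.0
shift [ 0.322  0.354 -0.075]
```

{"op": "servo_tool", "data": {
  "series": "0.8 -0.6 0 -8 0; 0.8 -0.6 0 -16 0; 0.8 -0.6 0 -24 0; 0.8 -0.6 0 -32 0; 0.8 -0.6 0 -40 0; 0.8 -0.6 0 -48 0; 0.8 -0.6 0 -56 0; 0.8 -0.6 0 -64 0; 0.8 -0.6 0 -72 0; 0.8 -0.6 0 -80 0"
}}

```text
clock: 8.75
position: [589.9, -35.0, 103.9]
ee_rot: [[0.841, 0.541, -0.0], [0.541, -0.841, -0.0], [-0.0, 0.0, -1.0]]
wrist_force: [0.1, 0.3, -0.4]
finger_gap: 91.0
grip_force: 0.0
```

{"op": "servo_tool", "data": {
  "series": "0 0 0 -8 0; 0 0 0 -16 0; 0 0 0 -24 0; 0 0 0 -32 0; 0 0 0 -40 0; 0 0 0 -48 0; 0 0 0 -56 0; 0 0 0 -64 0; 0 0 0 -72 0; 0 0 0 -80 0"
}}

```text
clock: 9.75
position: [589.9, -35.0, 103.9]
ee_rot: [[-0.387, 0.922, -0.0], [0.922, 0.387, -0.0], [-0.0, -0.0, -1.0]]
wrist_force: [-0.0, 0.4, -1.1]
finger_gap: 91.4
grip_force: 0.0
```

{"op": "servo_tool", "data": {
  "series": "0 0 0 -8 0; 0 0 0 -16 0; 0 0 0 -24 0; 0 0 0 -32 0; 0 0 0 -40 0; 0 0 0 -48 0; 0 0 0 -56 0; 0 0 0 -64 0; 0 0 0 -72 0; 0 0 0 -80 0"
}}

```text
clock: 10.75
position: [589.9, -35.0, 103.9]
ee_rot: [[-0.975, -0.221, -0.0], [-0.221, 0.975, -0.0], [0.0, -0.0, -1.0]]
wrist_force: [0.6, 1.1, 0.4]
finger_gap: 91.4
grip_force: 0.0
```

```bash
python3 go.py 590 -35 104
```

```text
10.75 q [-0.079  0.451  1.708 -0.     0.983 -1.872] p [589.876 -35.037 103.928] thy 102.76226548629785 F [0.556 1.059 0.414] M [ 0.072 -0.103 -0.037] gap 91.41993669044676 0.0
shift [-0.129  0.009 -0.072]
```

{"op": "servo_tool", "data": {
  "series": "0 0 0 -8 0; 0 0 0 -16 0; 0 0 0 -24 0.2; 0 0 0 -30 0.4; 0 0 0 -30 0.5; 0 0 0 -30 0.55; 0 0 0 -30 0.57; 0 0 0 -30 0.58; 0 0 0 -30 0.59; 0 0 0 -30 0.59"
}}

```text
clock: 11.75
position: [589.9, -35.0, 103.9]
ee_rot: [[-0.738, -0.674, -0.0], [-0.674, 0.738, 0.0], [0.0, 0.0, -1.0]]
wrist_force: [-0.3, 0.6, 0.1]
finger_gap: 37.7
grip_force: 20.5
```

```bash
python3 go.py 590 -35 104
```

```text
11.75 q [-0.079  0.451  1.708  0.     0.983 -2.39 ] p [589.861 -34.956 103.936] thy 132.4074332027679 F [-0.301  0.571  0.115] M [ 0.167 -0.08  -0.029] gap 37.692720883657756 20.523110926151276
shift [-0.073 -0.126 -0.064]
```

{"op": "servo_tool", "data": {
  "series": "0 0 0 3 0.58; 0 0 0 6 0.585"
}}

```text
clock: 11.95
position: [589.9, -35.0, 104.0]
ee_rot: [[-0.806, -0.592, -0.0], [-0.592, 0.806, -0.0], [0.0, -0.0, -1.0]]
wrist_force: [-0.5, -0.6, -0.5]
finger_gap: 38.1
grip_force: 11.9
```

```bash
python3 go.py 590 -35 104
```

```text
11.95 q [-0.079  0.451  1.708 -0.     0.983 -2.283] p [589.887 -34.997 103.971] thy 126.30457949659457 F [-0.549 -0.6   -0.453] M [ 0.214 -0.158  0.041] gap 38.05909796610416 11.911094784736633
shift [-0.089 -0.069 -0.029]
```

{"op": "servo_tool", "data": {
  "series": "0 0 0 7 0.585; 0 0 0 14 0.585; 0 0 0 21 0.585; 0 0 0 28 0.585; 0 0 0 35 0.585; 0 0 0 42 0.585; 0 0 0 49 0.585; 0 0 0 56 0.585; 0 0 0 63 0.585; 0 0 0 70 0.585"
}}

```text
clock: 12.95
position: [589.9, -35.2, 104.0]
ee_rot: [[-0.831, 0.557, -0.0], [0.557, 0.831, -0.001], [-0.0, -0.0, -1.0]]
wrist_force: [-0.2, -1.3, -0.5]
finger_gap: 38.2
grip_force: 12.4
```

```bash
python3 go.py 590 -35 104
```

```text
12.95 q [-0.079  0.451  1.708 -0.001  0.983 -1.058] p [589.897 -35.214 103.956] thy 56.15084616111434 F [-0.205 -1.301 -0.527] M [-0.057 -0.154  0.083] gap 38.16323314392762 12.371605038642883
shift [ 0.033  0.235 -0.044]
```

{"op": "servo_tool", "data": {
  "series": "0 0 0 4 0.585; 0 0 0 8 0.585; 0 0 0 10 0.585"
}}

```text
clock: 13.25
position: [589.9, -35.3, 103.9]
ee_rot: [[-0.723, 0.691, -0.0], [0.691, 0.723, -0.001], [-0.0, -0.001, -1.0]]
wrist_force: [-0.4, -0.4, 0.3]
finger_gap: 37.9
grip_force: 12.4
```

```bash
python3 go.py 590 -35 104
```

```text
13.25 q [-0.079  0.451  1.708 -0.001  0.983 -0.887] p [589.872 -35.259 103.944] thy 46.32215434901341 F [-0.404 -0.43   0.345] M [-0.118 -0.128  0.105] gap 37.87447681913876 12.35813319683075
shift [ 0.086  0.276 -0.056]
```

{"op": "servo_tool", "data": {
  "series": "0 0 0 4 0.585; 0 0 0 8 0.585; 0 0 0 10 0.585"
}}

```text
clock: 13.55
position: [589.8, -35.3, 103.9]
ee_rot: [[-0.592, 0.806, -0.0], [0.806, 0.592, -0.001], [-0.0, -0.001, -1.0]]
wrist_force: [0.1, -0.4, 0.5]
finger_gap: 38.1
grip_force: 12.4
```

```bash
python3 go.py 590 -35 104
```

```text
13.55 q [-0.079  0.451  1.708 -0.001  0.983 -0.712] p [589.849 -35.296 103.948] thy 36.32597230571691 F [ 0.104 -0.433  0.459] M [-0.064 -0.081  0.023] gap 38.059392064125184 12.352623492479324
shift [ 0.148  0.297 -0.052]
```

{"op": "servo_tool", "data": {
  "series": "0 0 0 4 0.585; 0 0 0 8 0.585; 0 0 0 10 0.585"
}}

```text
clock: 13.85
position: [589.8, -35.3, 103.9]
ee_rot: [[-0.443, 0.896, -0.0], [0.896, 0.443, -0.001], [-0.0, -0.001, -1.0]]
wrist_force: [-0.8, -0.5, 0.5]
finger_gap: 38.1
grip_force: 12.4
```

```bash
echo 'print("eff6",s["effort"][5],"Mz",s["moment"][2])'>>go.py; python3 go.py 590 -35 104
```

```text
13.85 q [-0.079  0.451  1.708 -0.001  0.983 -0.538] p [589.817 -35.287 103.943] thy 26.322882159668275 F [-0.848 -0.513  0.545] M [-0.079 -0.084  0.045] gap 38.079038209915915 12.351408004760742
shift [ 0.176  0.291 -0.057]
eff6 -0.07200997788459063 Mz 0.044862059068221
```

{"op": "servo_tool", "data": {
  "series": "0 0 0 4 0.585; 0 0 0 8 0.585; 0 0 0 10 0.585"
}}

```text
clock: 14.15
position: [589.8, -35.3, 103.9]
ee_rot: [[-0.281, 0.96, -0.0], [0.96, 0.281, -0.001], [-0.001, -0.001, -1.0]]
wrist_force: [-0.8, -1.7, 1.1]
finger_gap: 38.0
grip_force: 12.4
```

```bash
python3 go.py 590 -35 104|tail -1
```

```text
eff6 -0.07098468951880932 Mz 0.0816314507614448
```

{"op": "servo_tool", "data": {
  "series": "0 0 0 3 0.585; 0 0 0 6 0.585"
}}

```text
clock: 14.35
position: [589.8, -35.3, 104.0]
ee_rot: [[-0.179, 0.984, -0.0], [0.984, 0.179, -0.001], [-0.001, -0.0, -1.0]]
wrist_force: [-1.2, -0.6, -0.4]
finger_gap: 38.2
grip_force: 12.4
```

```bash
python3 go.py 590 -35 104|tail -1
```

```text
eff6 -0.3452628571540117 Mz 0.1035240893808429
```

{"op": "servo_tool", "data": {
  "series": "0 0 0 0 0.585; 0 0 0 0 0.585"
}}

```text
clock: 14.55
position: [589.8, -35.3, 104.0]
ee_rot: [[-0.182, 0.983, -0.0], [0.983, 0.182, -0.001], [-0.001, -0.0, -1.0]]
wrist_force: [-0.3, -0.8, 0.9]
finger_gap: 37.8
grip_force: 12.2
```

```bash
python3 go.py 590 -35 104
```

```text
14.55 q [-0.079  0.451  1.708 -0.001  0.983 -0.262] p [589.772 -35.287 103.962] thy 10.498302649629958 F [-0.289 -0.831  0.911] M [-0.242  0.059 -0.006] gap 37.78889323970649 12.241271585226059
shift [ 0.241  0.276 -0.038]
eff6 0.09041897021234035 Mz -0.005924848262999355
```

{"op": "servo_tool", "data": {
  "series": "0 0 0 4 0.585; 0 0 0 8 0.585; 0 0 0 8 0.585"
}}

```text
clock: 14.85
position: [589.7, -35.3, 103.9]
ee_rot: [[-0.043, 0.999, -0.0], [0.999, 0.043, -0.001], [-0.001, -0.0, -1.0]]
wrist_force: [-1.5, -2.8, 0.7]
finger_gap: 38.2
grip_force: 12.2
```

```bash
python3 go.py 590 -35 104|tail -1
```

```text
eff6 0.3926664311438799 Mz 0.0444140464516244
```

{"op": "servo_tool", "data": {
  "series": "0 0 0 3 0.585; 0 0 0 6 0.585; 0 0 0 6 0.585"
}}

```text
clock: 15.15
position: [589.7, -35.3, 103.9]
ee_rot: [[0.06, 0.998, -0.0], [0.998, -0.06, -0.001], [-0.001, -0.0, -1.0]]
wrist_force: [-1.6, -1.7, 0.1]
finger_gap: 37.9
grip_force: 12.3
```

```bash
python3 go.py 590 -35 104|tail -1
```

```text
eff6 0.31271866522729397 Mz 0.054855104714438316
```

{"op": "servo_tool", "data": {
  "series": "0 0 0 3 0.585; 0 0 0 6 0.585; 0 0 0 6 0.585; 0 0 0 6 0.585"
}}

```text
clock: 15.55
position: [589.7, -35.3, 103.9]
ee_rot: [[0.164, 0.986, -0.001], [0.986, -0.164, -0.001], [-0.001, -0.0, -1.0]]
wrist_force: [-2.1, -2.4, 1.3]
finger_gap: 37.8
grip_force: 12.3
```

```bash
python3 go.py 590 -35 104|tail -1
```

```text
eff6 0.08377650054171681 Mz 0.0811096268040217
```

{"op": "servo_tool", "data": {
  "series": "0 0 0 3 0.585; 0 0 0 6 0.585; 0 0 0 6 0.585; 0 0 0 6 0.585"
}}

```text
clock: 15.95
position: [589.7, -35.2, 103.9]
ee_rot: [[0.266, 0.964, -0.0], [0.964, -0.266, -0.0], [-0.001, -0.0, -1.0]]
wrist_force: [-2.9, -3.8, 0.7]
finger_gap: 38.0
grip_force: 12.3
```

```bash
python3 go.py 590 -35 104|tail -1
```

```text
eff6 0.08674856973811984 Mz 0.14823370591930612
```

{"op": "servo_tool", "data": {
  "series": "0 0 0 3 0.585; 0 0 0 6 0.585; 0 0 0 6 0.585; 0 0 0 6 0.585"
}}

```text
clock: 16.35
position: [589.7, -35.2, 103.9]
ee_rot: [[0.366, 0.931, -0.001], [0.931, -0.366, -0.0], [-0.001, -0.0, -1.0]]
wrist_force: [-2.7, -4.0, 1.7]
finger_gap: 37.8
grip_force: 12.3
```

```bash
python3 go.py 590 -35 104
```

```text
16.35 q [-0.079  0.451  1.708 -0.001  0.983  0.296] p [589.693 -35.225 103.94 ] thy -21.457294892802757 F [-2.68  -3.968  1.743] M [-0.675  0.428  0.111] gap 37.75505744422014 12.27646216750145
shift [ 0.321  0.203 -0.06 ]
eff6 0.08822342846542597 Mz 0.11083501533774694
```

```bash
cat > avg.py <<'E'
from h import *
np.set_printoptions(precision=3,suppress=True)
D=[]
for i in range(8):
    im=imaging.get_image("side"); s=telemetry.sense(); D.append(np.r_[s["wrist_force"],s["moment"],s["effort"][5],s["grip_force"],s["finger_gap"]])
D=np.array(D);print(s["clock"],D.mean(0),"sd",D.std(0))
import sys; cv2.imwrite(sys.argv[1],im[:,:,::-1])
a=cv2.imread("pics/s3.png");K=dict(fx=5,fy=5,interpolation=3)
cv2.imwrite("pics/z.png",np.hstack([cv2.resize(x[165:225,195:273],None,**K) for x in(a,im[:,:,::-1])]))
E
python3 avg.py pics/s4.png
```

```text
16.75 [-3.297 -4.218  1.968 -0.726  0.461  0.088  0.078 12.277 37.911] sd [0.548 0.333 0.546 0.022 0.034 0.04  0.005 0.001 0.187]
```

View pics/z.png

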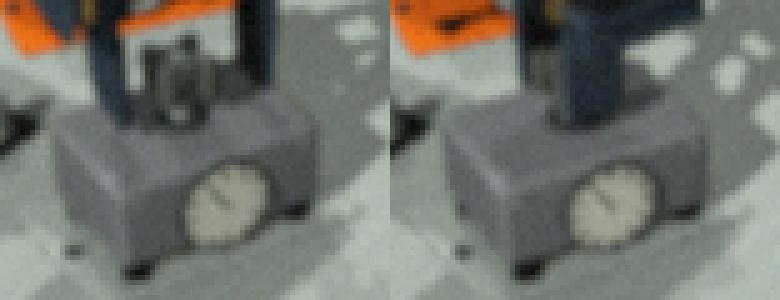

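Left is before and right is now: the box's corners and dial sit at the same pixels, so it has hardly twisted and the stop isn't reached yet. I re-centre slightly and carry on.

{"op": "servo_tool", "data": {
  "series": "-0.8 -0.2 0 3 0.585; -0.8 -0.2 0 6 0.585; -0.8 -0.2 0 6 0.585"
}}

```text
clock: 17.05
position: [589.6, -35.3, 103.9]
ee_rot: [[0.463, 0.887, 0.0], [0.887, -0.463, 0.001], [0.001, 0.0, -1.0]]
wrist_force: [-1.2, -2.4, 1.2]
finger_gap: 38.1
grip_force: 12.3
```

```bash
python3 avg.py pics/s5.png
```

```text
17.45 [-1.644 -0.689  0.938 -0.151  0.227  0.092  0.089 12.294 38.016] sd [0.559 0.81  0.346 0.097 0.037 0.029 0.023 0.002 0.186]
```

{"op": "servo_tool", "data": {
  "series": "0 0 0 3 0.585; 0 0 0 5 0.585; 0 0 0 5 0.585"
}}

```text
clock: 17.75
position: [589.6, -35.3, 103.9]
ee_rot: [[0.538, 0.843, 0.0], [0.843, -0.538, 0.001], [0.001, -0.0, -1.0]]
wrist_force: [-1.3, 0.2, 0.7]
finger_gap: 38.4
grip_force: 12.3
```

```bash
python3 avg.py pics/s5.png
```

```text
18.15 [-0.959  1.191  0.182  0.227  0.136  0.089  0.089 12.312 37.921] sd [0.539 0.654 0.416 0.059 0.042 0.037 0.016 0.003 0.19 ]
```

{"op": "servo_tool", "data": {
  "series": "0 0 0 3 0.585; 0 0 0 5 0.585; 0 0 0 5 0.585"
}}

```text
clock: 18.45
position: [589.5, -35.4, 103.9]
ee_rot: [[0.61, 0.793, 0.0], [0.793, -0.61, 0.001], [0.001, -0.0, -1.0]]
wrist_force: [-1.0, 1.3, -0.0]
finger_gap: 38.0
grip_force: 12.3
```

```bash
python3 avg.py pics/s5.png
```

```text
18.85 [-0.587  3.162  0.078  0.548  0.06   0.066  0.09  12.322 37.912] sd [0.458 0.554 0.46  0.074 0.018 0.028 0.016 0.001 0.164]
```

{"op": "servo_tool", "data": {
  "series": "0 0 0 2 0.585; 0 0 0 4 0.585; 0 0 0 4 0.585"
}}

```text
clock: 19.15
position: [589.5, -35.4, 104.0]
ee_rot: [[0.664, 0.748, 0.0], [0.748, -0.664, 0.0], [0.0, -0.0, -1.0]]
wrist_force: [0.4, 3.9, 0.1]
finger_gap: 38.1
grip_force: 12.4
```

```bash
python3 avg.py pics/s5.png
```

```text
19.55 [-0.39   4.631  0.088  0.843  0.029  0.092  0.101 12.411 37.907] sd [0.488 0.453 0.488 0.072 0.015 0.024 0.016 0.015 0.15 ]
```

{"op": "servo_tool", "data": {
  "series": "0.4 -0.4 0 2 0.585; 0.4 -0.4 0 4 0.585; 0.4 -0.4 0 4 0.585"
}}

```text
clock: 19.85
position: [589.5, -35.3, 103.9]
ee_rot: [[0.714, 0.7, 0.0], [0.7, -0.714, -0.001], [-0.0, 0.001, -1.0]]
wrist_force: [0.3, 3.1, 0.3]
finger_gap: 38.1
grip_force: 13.6
```

```bash
python3 avg.py pics/s5.png
```

```text
20.25 [-0.199  2.833 -0.552  0.54  -0.045  0.19   0.201 13.673 37.847] sd [0.558 0.713 0.321 0.072 0.034 0.028 0.015 0.018 0.164]
```

The torque jumped from 0.09 to 0.20 N m in 4°, which is the mounts' stiffness, so this is the stop. I ease back 5° to unload the mounts, let go and rise.

{"op": "servo_tool", "data": {
  "series": "0 0 0 -2.5 0.585; 0 0 0 -5 0.585; 0 0 0 -5 0.55; 0 0 0 -5 0.5; 0 0 0 -5 0.3; 0 0 0 -5 0; 0 0 0 -5 0; 0 0 0 -5 0; 0 0 0 -5 0; 0 0 0 -5 0"
}}

```text
clock: 21.25
position: [589.4, -35.1, 103.9]
ee_rot: [[0.65, 0.76, 0.0], [0.76, -0.65, -0.0], [-0.0, 0.0, -1.0]]
wrist_force: [-0.1, 0.6, -0.6]
finger_gap: 89.5
grip_force: 0.0
```

{"op": "servo_tool", "data": {
  "series": "0 0 -10 0 0; 0 0 -30 0 0; 0 0 -60 0 0; 0 0 -90 0 0; 0 0 -120 0 0; 0 0 -120 0 0; 0 0 -120 0 0"
}}

```text
clock: 21.95
position: [589.6, -35.1, 225.1]
ee_rot: [[0.65, 0.76, 0.002], [0.76, -0.65, -0.0], [0.001, 0.002, -1.0]]
wrist_force: [-0.0, 0.0, 0.0]
finger_gap: 91.1
grip_force: 0.0
```

```bash
python3 avg.py pics/s6.png
python3 - <<'E'
import cv2,numpy as np
cv2.imwrite("pics/z6.png",np.hstack([cv2.resize(cv2.imread(f)[140:235,180:290],None,fx=3.6,fy=3.6,interpolation=3) for f in("pics/s1.png","pics/s6.png")]))
E
```

```text
22.35 [ 0.163  0.053  0.043  0.003 -0.029 -0.008  0.     0.    91.229] sd [0.67  0.393 0.604 0.042 0.019 0.036 0.    0.    0.208]
```

View pics/z6.png

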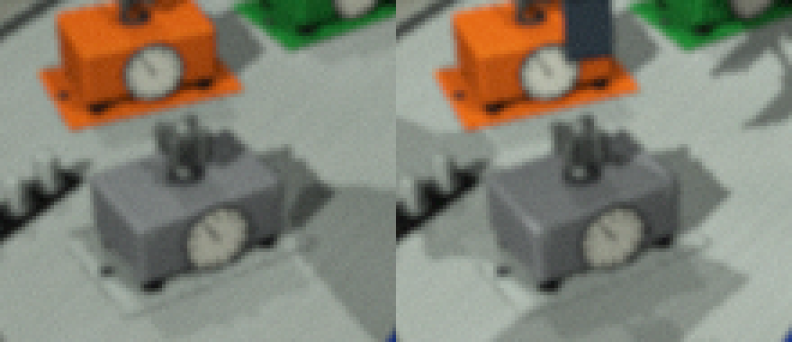

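The box is back at rest in the same place, the key is intact and let go, the nuts are undisturbed, and the gripper is clear.

```bash
python3 -c "
from rig import job;print(job.finish_job())"
```

```text
the job is handed in; nothing more can be done
None
```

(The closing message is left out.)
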